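Load the steriliser stand with instrument cassettes

TASK

Clear and load the steriliser stand: lift the canister off the stand and set it upright on the round cork mat, then knock both sprung pins of the stand fully down with the face of the mallet so that its top is flat, and stand the mallet back on its square white mat. Stack all the slotted steel cassettes lying on the bench into one pile, flat and square, lengthwise on the middle of the stand. Leave the other things on the bench where they are.

Things in the scene. Friction and masses are not known exactly. Their poses are not given: they have to be found in the camera images.
- stand: fixed low loading stand, plate 150 x 90 mm with its flat top 50 mm above the bench; origin at the centre of its foot, x along the plate's length, z up
- stand_top (a point): centre of the stand's flat top, where the pile of cassettes goes
- canister: round stainless steel canister with a closed lid, 72 mm wide (76 mm at the lid), 100 mm high, 0.5 kg; at the start it stands on the middle of the stand between the two pins; origin at the centre of its underside, x along its handle bar
- canister_handle (a point): middle of the canister's black handle bar, 140 mm above its underside: bar 60 mm long (x), 14 mm wide (y), 12 mm thick, on a post at each end, with 34 mm of open space under it down to the lid
- pot_mat: fixed round cork mat, 140 mm across, 4 mm thick, on the bench beside the stand; origin at the centre of its underside
- mallet: mallet, 0.4 kg: black head, an upright cylinder 46 mm across and 70 mm high, standing on its flat lower face, with a level wooden handle of 22 x 22 mm section that leaves the head at mid height (35 mm above the face) and reaches 150 mm from the head's axis in the mallet's -x direction; origin at the centre of the lower face
- mallet_grip (a point): point on the handle's axis, 62 mm from the head's axis and 35 mm above the lower face: a good place to grip
- mallet_face (a point): centre of the mallet head's lower face, which strikes the pins (same point as the mallet's origin)
- mallet_mat: fixed square white plastic mat, 100 x 100 mm, 4 mm thick, on which the mallet's head stands; origin at the centre of its underside
- pin_a (a joint): how far pin_a is pressed down, m: 0 fully up, 0.017 fully down. It takes about 10 N at the start and less further on; let go before 0.008 it springs back up, past 0.008 it snaps down and stays down
- pin_b (a joint): as joint pin_a, for pin_b
- pin_a_top (a point): centre of the top of pin_a, a vertical sprung steel pin 14 mm across that stands 16 mm proud of the stand's top when up and lies 1 mm below it when fully down; 52 mm from the middle of the stand towards its -x end
- pin_b_top (a point): the same for pin_b, 52 mm from the middle of the stand towards its +x end
- cassette_1: closed flat stainless steel cassette, 120 x 66 x 20 mm (x, y, z), 0.18 kg, slotted and alike on both faces, so either may be up; lying flat; origin at the centre of one broad face (the underside at the start), x along its length. Some of the four cassettes may be absent (None at the start)
- cassette_2: closed flat stainless steel cassette, 120 x 66 x 20 mm (x, y, z), 0.18 kg, slotted and alike on both faces, so either may be up; lying flat; origin at the centre of one broad face (the underside at the start), x along its length. Some of the four cassettes may be absent (None at the start)
- cassette_3: closed flat stainless steel cassette, 120 x 66 x 20 mm (x, y, z), 0.18 kg, slotted and alike on both faces, so either may be up; lying flat; origin at the centre of one broad face (the underside at the start), x along its length. Some of the four cassettes may be absent (None at the start)
- cassette_4: closed flat stainless steel cassette, 120 x 66 x 20 mm (x, y, z), 0.18 kg, slotted and alike on both faces, so either may be up; lying flat; origin at the centre of one broad face (the underside at the start), x along its length. Some of the four cassettes may be absent (None at the start)
- amber_bottle: loose amber bottle with a black cap, 64 mm wide, 140 mm high; origin under its centre
- sample_jar: loose clear jar, 60 mm wide, 75 mm high; origin under its centre
- beaker: loose open glass beaker, 76 mm wide, 90 mm high; origin under its centre
- dish: loose round glass dish, 60 mm wide, 14 mm high; origin under its centre
- stopper: loose black rubber stopper, 36 mm wide, 30 mm high; origin under its centre
- spatula: loose spatula lying flat, 180 mm long
Mind the look-alikes: they are no part of the job. What is shaped like the stand but purple is not meant.

How it is judged:
By the outcome, as a careful person would: the job done as asked, in the order asked, and still so for the second after the job is handed in, with the robot touching nothing.
Of cassette_1, cassette_2, cassette_3, cassette_4 only 3 to 4 are there at a start; the rules pass over those that are not, and their reading is None.
At some moment in a run one of cassette_1, cassette_2, cassette_3, cassette_4 may be knocked a few centimetres aside while the robot is not near it.
It also fails if it takes over 210 s, if anything falls off the work surface, if the arm or the gripper's body presses on something with over 40 N, if the wrist force passes 120 N, or if a joint passes its speed limit or range.

ROBOT

A 6-joint arm with a two-finger parallel gripper is mounted at the origin on the work surface. World frame = base frame: x ahead of the robot, y to its left, z up, the work surface at z = 0. Lengths are in m, angles in rad, forces in N, time in s.
With the tool pointing down it reaches from about 0.275 to 0.75 m from the base axis. Payload 10.2 kg.
Tool frame: the origin (TCP) lies at the very end of the fingers, on their centre line; the grasp point (between the pads) lies 19 mm behind it (arm.pinch_z is the distance from the TCP to the grasp point, in m); z points along the fingers, y is the line along which they close (so a half turn about z gives the same grasp; the last joint's range is limited). The gripper opens to 85 mm and grips with 20 to 120 N. Pads are 22 mm wide; open, the fingers measure 114 mm over their backs; the gripper's body (76 mm by 85 mm) begins 54 mm behind the grasp point. The pads swing forward as they close: fully open they stand 13 mm farther back than shut.
Start: joints at [1.084, 0.313, 1.498, -0, 1.331, -0.223], TCP at [0.137, 0.507, 0.231] pointing down, gripper open.
Joint ranges: [-2.94, 2.94], [-0.97, 2.17], [0.19, 2.56], [-1.23, 4.37], [0.02, 3.11], [-2.88, 2.88]. Speed limits (rad/s): [2.39, 2.39, 3.01, 3.14, 3.14, 3.14].

INTERFACE

Orientations are given as a rotation vector (axis times angle).
In Python, from station import arm gives the robot as it stands. Calls block until the motion is done:
- arm.movep(position, orientation): joint-space move of the TCP to a pose.
- arm.line_to(position, frame=None, velocity=0.15, threshold=None): straight line of the TCP; frame=None keeps the orientation; velocity is the mean speed in m/s. With threshold (N) it stops when the force on the tool has changed by that much, and returns True; else False.
- arm.movej(angles): joint-space move.
- arm.move_gripper(opening, grip_force=None): finger opening in m; grip_force is the grip in N (None keeps the last); returns when the fingers have stopped.
- arm.dwell(seconds).
- arm.solve_ik(position, orientation): joint angles nearest the present ones, or None.
- arm.observe(): the state.
- arm.read_camera(name): name is "side" or "top"; returns the picture (384x512x3 uint8, red, green, blue); there is no depth.
- arm.get_calibration(name): a dict with "intrinsics" (3x3 intrinsics, pixels), "extrinsics" (4x4, takes a point from camera to world coordinates). Camera axes: x right, y up, looking along -z (the intrinsics and any distortion apply to the point x, -y, -z); pixel columns grow to the right and rows downward; lengths in m; the calibration is good to about 2 mm. A picture is of the moment at which its call begins. get_calibration takes no time and is no camera call.
A pose or a line that the arm cannot do raises arm.PlanningError and nothing moves.
- arm.hand_in(): hands the job in; it is judged then, once.
Trained networks look in the newest picture that a camera, given by its name, has taken for a name from the list of things; names that differ only in an ending like _2 or _b are one class to them, and where a whole thing is asked for, a point or a joint stands for the part that bears it (a point fixed in the world has none). Each returns a list of dicts, best first, with "p" (0 to 1); they miss things now and then, are a little off and sometimes report something else, mostly with a low value. They report only what shows in the picture. A call takes as long as a camera call. They do not tell look-alikes from the thing itself.
- arm.cut_out(camera, query): "pixels" (384x512 bool, what is visible of it).
- arm.mark_of(camera, query): "point" ([x, y, z] in m, in world coordinates, good to about 4 mm: a listed point, or the origin of a listed thing).
The state is a dict: "time_s": time; "joint_positions": joint angles; "joint_vel": joint speeds; "joint_efforts": joint torques, N m; "eef_pos": TCP position; "tool_rot": TCP orientation; "force": force on the tool from outside, world axes, zero at the start; "moment": the same for the moment, N m; "width": finger opening in m; "gripper_force": force on a finger pad.
Only numpy, scipy, OpenCV 4.12 (cv2) and the standard library are available. Lean on these libraries where they do the work, as an engineer would, in place of code of your own. Each camera call takes 0.05 s, during which the arm holds its last target. There are 200 camera calls.

## Working session

There is one attempt and no reset: what is moved stays moved. The work goes in short steps, each a Python script; the robot and the scene stay as the last script left them, time stands still between calls to the robot, and variables do not carry over. Pictures are saved under pics/ and viewed, at most 14 in all, crops included, and the job is handed in when it is done.

```bash
ls; mkdir -p pics; python3 - <<'E'
from station import arm
import cv2,numpy as np
for c in("top","side"):
    im=arm.read_camera(c); cv2.imwrite(f"pics/{c}0.png",cv2.resize(im[:,:,::-1],(800,600),interpolation=cv2.INTER_CUBIC))
    k=arm.get_calibration(c); print(c,{a:np.round(b,4).tolist() for a,b in k.items() if not isinstance(b,str)})
    for q in["stand","stand_top","canister","canister_handle","pot_mat","mallet","mallet_grip","mallet_mat","pin_a_top","cassette_1"]:
        print(q,[(round(d["p"],2),np.round(d["point"],3).tolist()) for d in arm.mark_of(c,q)])
print(arm.observe())
E
```

```text
pics
top {'intrinsics': [[424.6633, 0.0, 259.7628], [0.0, 424.6633, 192.8387], [0.0, 0.0, 1.0]], 'extrinsics': [[0.0048, 0.9977, -0.0682, 0.3732], [-0.9999, 0.0039, -0.0125, 0.0601], [-0.0122, 0.0683, 0.9976, 1.4241], [0.0, 0.0, 0.0, 1.0]]}
stand [(0.95, [0.212, 0.366, -0.002]), (0.95, [0.174, -0.299, -0.0]), (0.59, [0.756, -0.171, 0.0]), (0.57, [0.598, 0.011, 0.005])]
stand_top [(0.92, [0.213, 0.363, 0.053]), (0.77, [0.174, -0.299, 0.05]), (0.57, [0.597, 0.004, 0.047])]
canister [(0.88, [0.601, 0.007, 0.05])]
canister_handle []
pot_mat [(0.95, [0.42, 0.319, 0.001]), (0.48, [0.441, -0.309, -0.002])]
mallet [(0.93, [0.44, -0.308, -0.0]), (0.34, [0.6, 0.007, 0.052])]
mallet_grip []
mallet_mat [(0.91, [0.439, -0.314, -0.002])]
pin_a_top [(0.42, [0.177, -0.35, 0.064])]
cassette_1 [(0.88, [0.421, -0.109, 0.002]), (0.79, [0.627, 0.304, -0.0]), (0.72, [0.427, 0.096, -0.003]), (0.56, [0.601, -0.288, -0.0])]
side {'intrinsics': [[440.5134, 0.0, 257.054], [0.0, 440.5134, 189.8306], [0.0, 0.0, 1.0]], 'extrinsics': [[-0.9483, 0.1917, -0.2527, 0.1381], [-0.3172, -0.5631, 0.7631, 1.0905], [0.004, 
[... 737 characters left out ...]
, 0.304, 0.002])]
{'time_s': 1.1, 'joint_positions': array([ 1.08364705e+00,  3.12895963e-01,  1.49766540e+00,  1.86124975e-05,
        1.33096532e+00, -2.23411132e-01]), 'joint_vel': array([ 0.00015476,  0.00076259,  0.00048638,  0.00017914, -0.00228375,
       -0.00066334]), 'joint_efforts': array([ 1.06341665e-04, -4.12172091e+01, -2.59898329e+01, -1.37645870e-04,
        5.15658885e-04,  3.37554957e-05]), 'eef_pos': array([0.13688939, 0.506869  , 0.23130928]), 'tool_rot': array([4.13085370e-01, 3.11431007e+00, 1.07034849e-04]), 'force': array([0.09346397, 0.22781693, 0.39432307]), 'moment': array([-0.00752378,  0.01256226,  0.01549326]), 'gripper_force': 0.0, 'width': 0.0854639137997674}
```

View pics/top0.png

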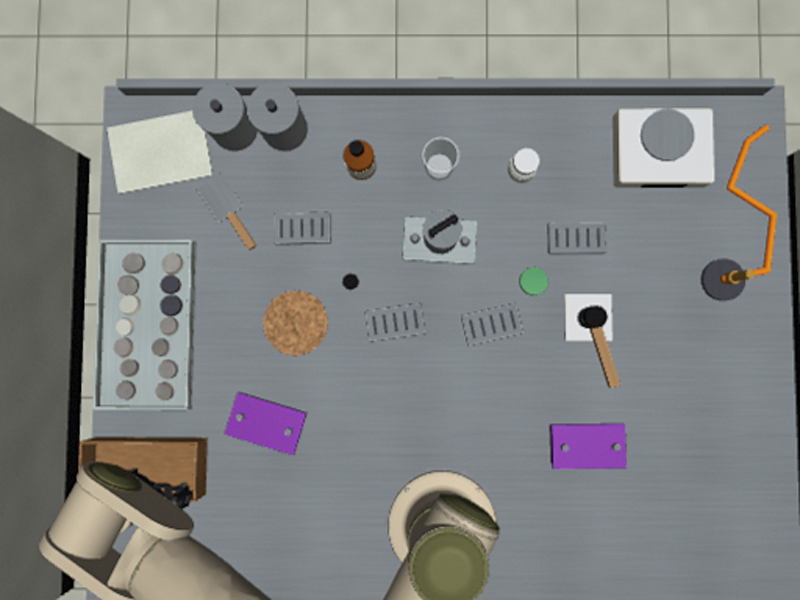

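View pics/side0.png

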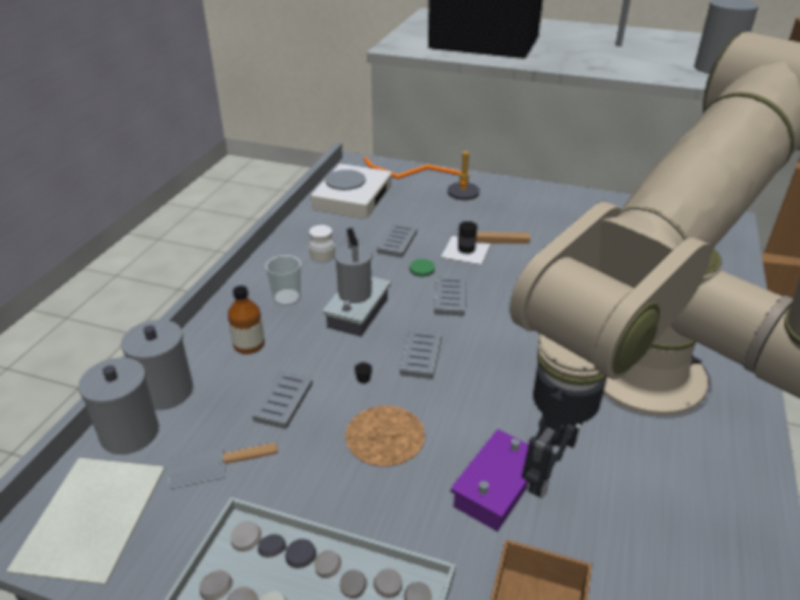

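Top view (800x600): the grey stand with the canister is at (440,240). The cassettes are at (302,228), (577,238), (395,322) and (492,324), the cork mat at (295,322), and the mallet on its white mat at (592,318). The purple stand look-alikes are at (265,422) and (588,446), and the two larger grey pots at (220,110) and (272,115) are not the canister. The canister meant is the only one on the grey, two-pinned stand.

Next I'll fit models to the masks in both views.

```bash
cat > h.py <<'E'
from station import arm
import cv2,numpy as np
from scipy.optimize import minimize
from scipy.spatial.transform import Rotation as R
K={c:arm.get_calibration(c) for c in("top","side")}
def proj(c,P):
    k=K[c];E=k["extrinsics"];q=(np.atleast_2d(P)-E[:3,3])@E[:3,:3]
    q=q*[1,-1,-1];u=q@k["intrinsics"].T;return u[:,:2]/u[:,2:]
def ray(c,uv,z):
    k=K[c];E=k["extrinsics"];d=np.linalg.solve(k["intrinsics"],[uv[0],uv[1],1])*[1,-1,-1]
    d=E[:3,:3]@d;o=E[:3,3];return o+d*(z-o[2])/d[2]
def box(lx,ly,z0,z1,cx=0,cy=0):
    return np.array([[cx+a*lx/2,cy+b*ly/2,z] for a in(-1,1) for b in(-1,1) for z in(z0,z1)])
def cyl(r,z0,z1):
    t=np.arange(0,2*np.pi,.2);return np.array([[r*np.cos(a),r*np.sin(a),z] for a in t for z in(z0,z1)])
def place(P,x,y,yaw,z=0):
    c,s=np.cos(yaw),np.sin(yaw);return P@np.array([[c,s,0],[-s,c,0],[0,0,1]])+[x,y,z]
S=6
def hullmask(c,P,off,sh):
    m=np.zeros(sh,np.uint8);p=((proj(c,P)+.5-off)*S-.5)
    h=cv2.convexHull((p*16).round().astype(np.int32));cv2.fillConvexPoly(m,h,1,shift=4);return m>0
def fit(masks,P,x0,freez=False,yaw=True):
    """fit pose of convex model P to visible masks {cam:bool}; returns x,y,yaw(,z), mean IoU"""
    prep={}
    for c,m in masks.items():
        r,cc=np.where(m);a=np.array([cc.min()-8,r.min()-8]);b=np.array([cc.max()+9,r.max()+9])
        a=np.maximum(a,0);sub=m[a[1]:b[1],a[0]:b[0]].astype(np.float32)
        prep[c]=(a,cv2.resize(sub,None,fx=S,fy=S,interpolation=cv2.INTER_LINEAR)>.5)
    def f(p):
        v=0
        for c,(a,m) in prep.items():
            h=hullmask(c,place(P,p[0]/100,p[1]/100,p[2]/5 if yaw else 0,p[3]/100 if freez else 0),a,m.shape)
            v+=(h&m).sum()/max(1,(h|m).sum())
        return -v/len(prep)
    best=None
    for dy in((-.5,-.25,0,.25,.5) if yaw else (0,)):
        s=np.array([x0[0]*100,x0[1]*100,(x0[2]+dy)*5]+([0.] if freez else []))
        sim=np.vstack([s]+[s+.7*e for e in np.eye(len(s))])
        r=minimize(f,s,method="Nelder-Mead",options=dict(initial_simplex=sim,xatol=.01,fatol=1e-4))
        if best is None or r.fun<best.fun:best=r
    p=best.x;return np.round(np.r_[p[0]/100,p[1]/100,p[2]/5,p[3:]/100],4),round(-best.fun,3)
def near(c,q,P3,tol=20):
    u=proj(c,P3)[0];b=None
    for d in arm.cut_out(c,q):
        r,cc=np.where(d["pixels"])
        if len(r) and np.hypot(cc.mean()-u[0],r.mean()-u[1])<tol and (b is None or d["p"]>b["p"]):b=d
    return None if b is None else b["pixels"]
def rv(yaw):
    "tool down, closing direction (tool y) along world yaw"
    y=np.array([np.cos(yaw),np.sin(yaw),0]);z=np.array([0,0,-1.]);return R.from_matrix(np.c_[np.cross(y,z),y,z]).as_rotvec()
CAS=box(.12,.066,0,.02)
def cassettes(z=0.0,freez=False,cams=("top","side")):
    out=[];im={c:arm.read_camera(c) for c in cams}
    for d in arm.mark_of(cams[0],"cassette_1"):
        p=np.array(d["point"]);ms={}
        for c in cams:
            m=near(c,"cassette_1",p+[0,0,.01],12)
            if m is not None:ms[c]=m
        if len(ms):out.append((p,list(ms),fit(ms,CAS,[p[0],p[1],np.pi/2],freez)))
    return out
E
python3 - <<'E'
from h import *
for o in cassettes(freez=True):print(np.round(o[0],3),o[1],o[2])
ims={c:arm.read_camera(c).astype(int) for c in K}
ms={c:near(c,"canister",[.603,.008,.11]) for c in K}
C=np.array([.603,.008])
# dark handle pixels around canister
dark={}
for c in K:
    m=(ims[c].max(2)<60).astype(np.uint8);u=proj(c,[*C,.18])[0]
    yy,xx=np.mgrid[:384,:512];m&=(np.hypot(xx-u[0],yy-u[1])<16)
    dark[c]=m>0;print(c,m.sum())
print("handle",fit(dark,box(.06,.014,.134+.05,.146+.05),[*C,-.5],True))
print("handle z fixed",fit(dark,box(.06,.014,.134+.05,.146+.05),[*C,-.5]),fit({'top':dark['top']},box(.06,.014,.134+.05,.146+.05),[*C,-.5]))
for c in K:
    print(c, 'can mask',None if ms[c] is None else ms[c].sum())
mal={};
for q in("mallet","pot_mat","mallet_mat"):
  P={"mallet":[.41,-.32,.035],"pot_mat":[.422,.318,0],"mallet_mat":[.44,-.312,0]}[q]
  mm={c:near(c,q,P,25) for c in K};mm={c:m for c,m in mm.items() if m is not None}
  print(q,{c:m.sum() for c,m in mm.items()})
  if q=="pot_mat":print(fit(mm,cyl(.07,0,.004),[.422,.318,0],yaw=False))
  if q=="mallet_mat":print(fit(mm,box(.1,.1,0,.004),[.44,-.312,0]))
# mallet handle: brown
br={}
hd={}
for c in K:
    u=proj(c,[.37,-.335,.04])[0];yy,xx=np.mgrid[:384,:512];n=np.hypot(xx-u[0],yy-u[1])<40
    br[c]=(ims[c][...,0]-ims[c][...,2]>35)&n
    u=proj(c,[.44,-.31,.04])[0];hd[c]=(ims[c].max(2)<70)&(np.hypot(xx-u[0],yy-u[1])<25)
    print(br[c].sum(),hd[c].sum())
print("handle",fit(br,box(.127,.022,.028,.05,cx=-.0865),[.44,-.31,.35],True))
print("head",fit(hd,cyl(.023,.004,.074),[.44,-.31,0],True,yaw=False))
im=arm.read_camera("side")[:,:,::-1];t=arm.read_camera("top")[:,:,::-1]
a=cv2.resize(np.ascontiguousarray(t[110:190,230:330]),(400,320),interpolation=2);b=cv2.resize(np.ascontiguousarray(im[130:220,190:290]),(400,320),interpolation=2)
a2=cv2.resize(np.ascontiguousarray(t[180:260,350:430]),(400,280),interpolation=2);b2=cv2.resize(np.ascontiguousarray(im[130:180,270:350]),(400,280),interpolation=2)
cv2.imwrite("pics/crop1.png",np.vstack([np.hstack([a,b]),np.hstack([a2,b2])]))
E
```

```text
[ 0.423 -0.109 -0.002] ['top', 'side'] (array([ 0.4224, -0.1019,  1.8196,  0.006 ]), np.float64(0.921))
[ 0.427  0.099 -0.004] ['top', 'side'] (array([0.4255, 0.1012, 1.725 , 0.0046]), np.float64(0.941))
[ 0.626  0.3   -0.002] ['top', 'side'] (array([0.6266, 0.3025, 1.5895, 0.0045]), np.float64(0.952))
[ 0.603 -0.289  0.001] ['top', 'side'] (array([ 0.608 , -0.2838,  1.5734,  0.0043]), np.float64(0.896))
top 110
side 33
handle (array([ 0.6012,  0.008 , -1.0438, -0.002 ]), np.float64(0.551))
handle z fixed (array([ 0.6006,  0.0081, -1.0408]), np.float64(0.55)) (array([ 0.6004,  0.0081, -0.9774]), np.float64(0.65))
top can mask 541
side can mask 876
mallet {'top': np.int64(557), 'side': np.int64(561)}
pot_mat {'top': np.int64(1368), 'side': np.int64(1531)}
(array([0.4256, 0.3157, 0.0193]), np.float64(0.953))
mallet_mat {'top': np.int64(611), 'side': np.int64(188)}
(array([ 0.4397, -0.3102,  0.0077]), np.float64(0.559))
270 205
209 194
handle (array([ 0.4377, -0.3063,  0.3346,  0.0022]), np.float64(0.715))
head (array([ 0.4371, -0.3108,  0.143 , -0.0032]), np.float64(0.775))
```

View pics/crop1.png

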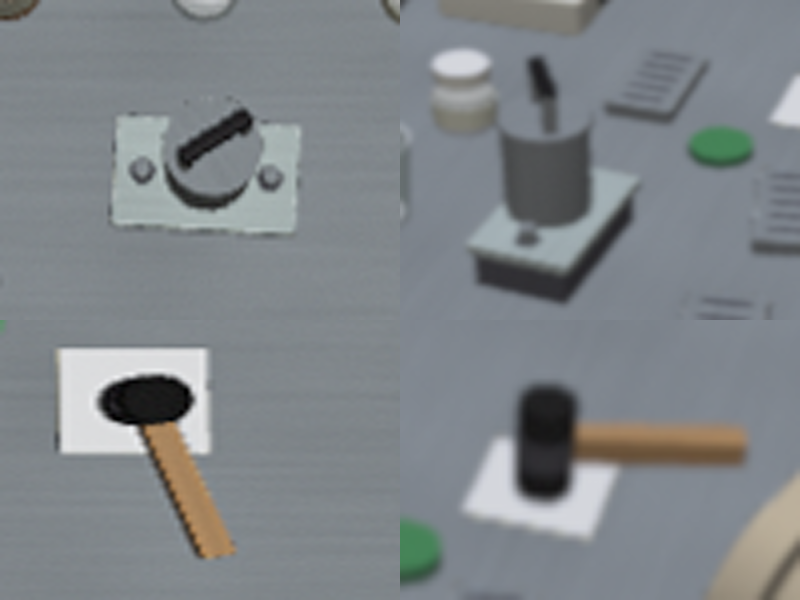

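The crop confirms the canister (round, black bar, on the grey two-pinned stand) and the mallet with its brown handle. Bar yaw is about -1.0 rad. Next: lift the canister to the cork mat.

```bash
cat >> h.py <<'E'
def ori(pos,yaw):
    "of the two equal grasps, the one with less joint travel/wrist away from limits"
    q0=arm.observe()["joint_positions"];b=None
    for y in(yaw,yaw+np.pi):
        q=arm.solve_ik(pos,rv(y))
        if q is None or abs(q[5])>2.7:continue
        s=np.abs(np.array(q)-q0).max()
        if b is None or s<b[0]:b=(s,y)
    return rv(b[1])
def above(pos,yaw):
    r=ori(pos,yaw);arm.movep(np.array(pos,float),r)
def st(t=""):
    o=arm.observe();print(t,"t",round(o["time_s"],1),"p",np.round(o["eef_pos"],4),"F",np.round(o["force"],1),"M",np.round(o["moment"],2),"w",round(o["width"],4),"g",round(o["gripper_force"],1))
E
python3 - <<'E'
from h import *
x,y=.602,.008
above([x,y,.26],-1.0+np.pi/2);arm.move_gripper(.05)
print(arm.line_to([x,y,.172],velocity=.1,threshold=6));st("down")
arm.move_gripper(0.0,60);st("grip")
arm.line_to([x,y,.27]);st("lift")
arm.read_camera("top");im=arm.read_camera("side");cv2.imwrite("pics/lift.png",cv2.resize(im[60:300,100:420,::-1],(800,600)))
E
```

```text
False
down t 6.2 p [0.6023 0.0079 0.1727] F [-0.4  0.3  0.1] M [-0.02 -0.03 -0.01] w 0.0498 g 0.0
grip t 6.6 p [0.6021 0.0078 0.1725] F [-1.8 -1.7  3.5] M [-0.14  0.26 -0.08] w 0.013 g 59.2
lift t 7.4 p [0.6016 0.0081 0.2684] F [ 0.1 -1.3 -5.6] M [-0.    0.06  0.04] w 0.0128 g 58.6
```

View pics/lift.png

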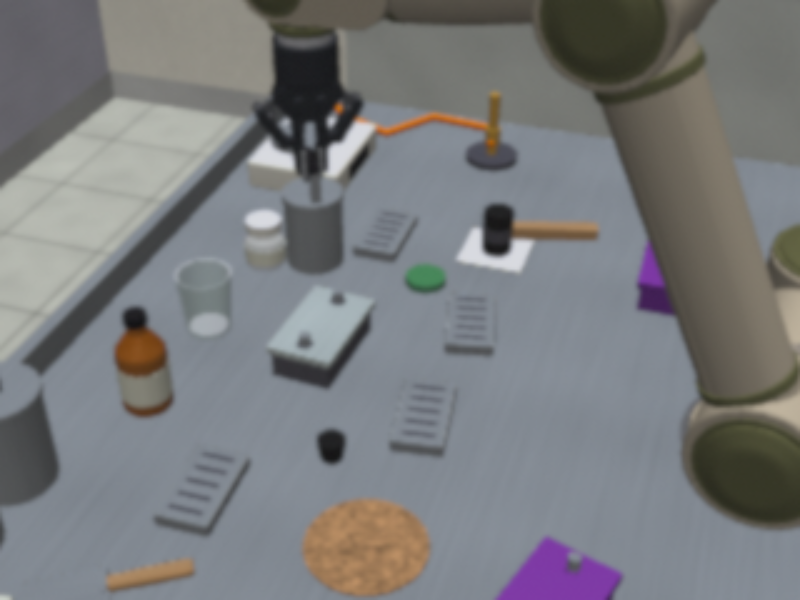

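```bash
python3 - <<'E'
from h import *
arm.line_to([.4245,.317,.22],velocity=.2);arm.line_to([.4245,.317,.132],velocity=.1)
print(arm.line_to([.4245,.317,.120],velocity=.015,threshold=3));st("contact")
arm.move_gripper(.05);st("rel")
arm.line_to([.4245,.317,.25],velocity=.2)
above([.38,-.332,.2],.34+np.pi/2);arm.move_gripper(.06);st()
ims={c:arm.read_camera(c) for c in K}
for q in("canister","pin_a_top","stand_top"):
  for c in K:
    print(c,q,[(round(d["p"],2),np.round(d["point"],3).tolist()) for d in arm.mark_of(c,q)])
C=np.array([.6,.008]);tm={}
# stand plate top: light grey-green; threshold on brightness around it
for c in K:
    u=proj(c,[*C,.05])[0].round().astype(int);im=ims[c].astype(int)
    g=cv2.GaussianBlur(ims[c],(0,0),.5).astype(int)
    p=g[u[1],u[0]];m=(np.abs(g-p).max(2)<25)
    b=im[u[1]-45:u[1]+45,u[0]-55:u[0]+55]
    n,l,s,_=cv2.connectedComponentsWithStats(m.astype(np.uint8));m=l==l[u[1],u[0]]
    cs,_=cv2.findContours(m.astype(np.uint8),0,1);f=np.zeros(m.shape,np.uint8);cv2.drawContours(f,cs,-1,1,-1);tm[c]=f>0;print(c,p,f.sum())
T=box(.15,.09,.05,.05)
print("stand",fit(tm,T,[*C,np.pi/2],True),fit(tm,T,[*C,np.pi/2]))
for c in K:print(c,fit({c:tm[c]},T,[*C,np.pi/2]))
o=[]
for c in K:
    u=proj(c,[*C,.05])[0].astype(int);b=ims[c][u[1]-30:u[1]+30,u[0]-40:u[0]+40,::-1].copy()
    b[tm[c][u[1]-30:u[1]+30,u[0]-40:u[0]+40]^cv2.erode(tm[c].astype(np.uint8),np.ones((3,3)))[u[1]-30:u[1]+30,u[0]-40:u[0]+40].astype(bool)]=(0,0,255)
    o.append(cv2.resize(b,(400,300),interpolation=0))
o.append(cv2.resize(ims["side"][:,:,::-1],(400,300)));o.append(cv2.resize(ims["top"][:,:,::-1],(400,300)))
cv2.imwrite("pics/stand.png",np.vstack([np.hstack(o[:2]),np.hstack(o[2:])]))
E
```

```text
True
contact t 10.9 p [0.4244 0.317  0.1264] F [-2.2 -0.9  3.9] M [-0.07  0.14 -0.  ] w 0.0126 g 59.8
rel t 11.4 p [0.4238 0.3167 0.1253] F [-0.1  0.3  0.4] M [-0.02  0.01 -0.03] w 0.0502 g 0.0
 t 14.8 p [ 0.3802 -0.3318  0.2   ] F [-0.6  0.6 -0. ] M [-0.03 -0.03  0.02] w 0.0599 g 0.0
top canister [(0.71, [0.426, 0.315, 0.003]), (0.32, [0.755, -0.172, 0.0])]
side canister [(0.81, [0.427, 0.318, 0.004])]
top pin_a_top [(0.67, [0.768, 0.18, -0.001])]
side pin_a_top [(0.59, [0.591, -0.043, 0.064]), (0.54, [0.202, 0.317, 0.072]), (0.51, [0.177, -0.346, 0.065])]
top stand_top [(0.98, [0.215, 0.364, 0.05]), (0.63, [0.598, 0.01, 0.045])]
side stand_top [(0.76, [0.212, 0.366, 0.047]), (0.56, [0.598, 0.009, 0.047]), (0.54, [0.174, -0.298, 0.05])]
top [165 177 177] 1232
side [162 175 179] 678
stand (array([0.5973, 0.0088, 1.5133, 0.0033]), np.float64(0.935)) (array([0.5984, 0.0074, 1.5135]), np.float64(0.924))
top (array([0.5978, 0.0088, 1.5136]), np.float64(0.966))
side (array([0.5989, 0.0043, 1.5114]), np.float64(0.912))
```

View pics/stand.png

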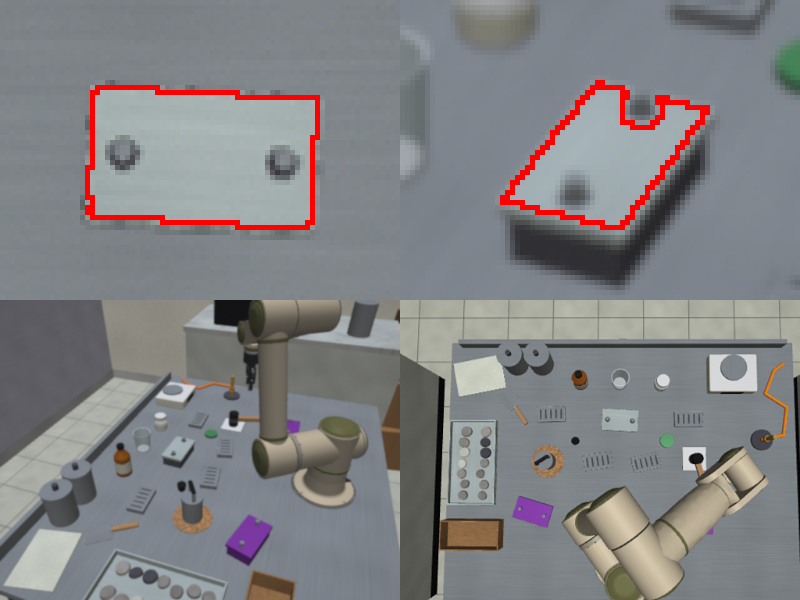

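The canister stands on the cork mat, and the stand is clear at (0.598, 0.0085) with yaw 1.513. Now the mallet.

```bash
python3 - <<'E'
from h import *
phi=.32;d=np.array([np.cos(phi),np.sin(phi)]);H=np.array([.4378,-.309]);G=H-.05*d
r0=ori([*G,.12],phi+np.pi/2);arm.movep([*G,.12],r0)
arm.line_to([*G,.0205],velocity=.12,threshold=6);st("down")
arm.move_gripper(0,120);st("grip")
arm.line_to([*G,.16],velocity=.1);st("lift")
ims={c:arm.read_camera(c) for c in K}
y0=R.from_rotvec(r0).as_matrix()[:,1];print("tooly",y0,arm.observe()["joint_positions"].round(2))
u=proj("side",[*H,.16])[0].astype(int);b=ims["side"][u[1]-40:u[1]+50,u[0]-50:u[0]+70,::-1]
cv2.imwrite("pics/mal.png",cv2.resize(b,(640,480),interpolation=2))
E
```

```text
down t 16.6 p [ 0.3907 -0.3252  0.0214] F [ 0.1 -1.  -0.8] M [-0.03  0.01  0.02] w 0.0601 g 0.0
grip t 17.0 p [ 0.3906 -0.3251  0.0212] F [-0.6  1.4  5.1] M [ 0.14 -0.    0.05] w 0.02 g 116.9
lift t 18.5 p [ 0.3902 -0.3245  0.1594] F [-0.2  0.1 -4.5] M [-0.06  0.13 -0.02] w 0.0203 g 117.2
tooly [ 3.14566561e-01 -9.49235418e-01 -3.17516511e-16] [-0.93  0.34  1.65 -0.    1.15  0.33]
```

View pics/mal.png

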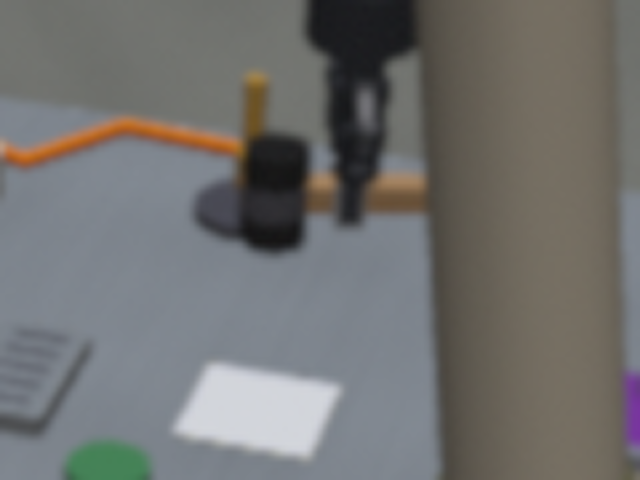

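The mallet is held upright and clear of its mat, with the head at crop (275,190). Next I press both pins.

```bash
python3 - <<'E'
from h import *
C=np.array([.598,.0085]);a=np.array([np.cos(1.513),np.sin(1.513)])
arm.movep([*(C-.052*a-[.05,0]),.16],rv(-np.pi/2))
for s in(-1,1):
    P=C+s*.052*a-[.05,0]
    arm.line_to([*P,.11],velocity=.15)
    print("pin touch",arm.line_to([*P,.072],velocity=.03,threshold=5));st()
    print("press",arm.line_to([*P,.063],velocity=.02,threshold=28));st()
    arm.line_to([*P,.12],velocity=.1)
st()
ims={c:arm.read_camera(c) for c in K}
arm.line_to([.5,-.2,.16],velocity=.25)
o=[]
for c in K:
    im=arm.read_camera(c);u=proj(c,[*C,.05])[0].astype(int);o.append(cv2.resize(im[u[1]-30:u[1]+30,u[0]-40:u[0]+40,::-1],(400,300),interpolation=2))
cv2.imwrite("pics/pins.png",np.hstack(o))
E
```

```text
pin touch False
 t 21.8 p [ 0.5451 -0.0435  0.0722] F [-0.4 -0.2 -4.3] M [-0.01  0.12  0.01] w 0.0202 g 117.7
press True
 t 22.1 p [ 0.5451 -0.0435  0.0672] F [-0.1 -0.2  6.8] M [ 0.01  0.11 -0.05] w 0.0204 g 118.8
pin touch True
 t 24.6 p [0.5504 0.0605 0.0806] F [ 2.3 -0.7 -2.7] M [ 0.02 -0.31  0.04] w 0.0199 g 118.0
press True
 t 25.2 p [0.5501 0.0605 0.0674] F [-2.5 -0.3  5.4] M [-0.04 -0.02 -0.02] w 0.0201 g 118.7
 t 25.9 p [0.5505 0.0605 0.1192] F [ 0.8  0.9 -4.2] M [-0.03  0.16  0.02] w 0.0201 g 117.3
```

View pics/pins.png

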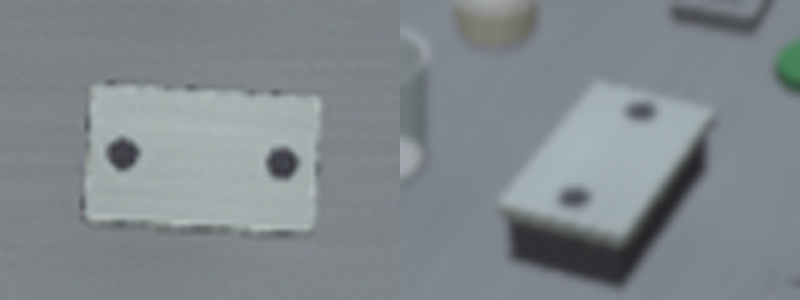

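Both pins show as dark, flush holes at (122,153) and (283,163) in the left crop, so they are down. Returning the mallet, then measuring the cassettes.

```bash
python3 - <<'E'
from h import *
phi=.32;G=np.array([.3915,-.326])
arm.movep([*G,.13],rv(phi-np.pi/2));arm.line_to([*G,.03],velocity=.1)
print(arm.line_to([*G,.015],velocity=.015,threshold=4));st("contact")
arm.move_gripper(.06);st("rel");arm.line_to([*G,.15],velocity=.15)
arm.movep([.3,-.45,.35],rv(phi-np.pi/2));st()
for c in K:arm.read_camera(c)
for c in K:
  for q in("mallet","mallet_mat","mallet_grip"):print(c,q,[(round(d["p"],2),np.round(d["point"],3).tolist()) for d in arm.mark_of(c,q)][:2])
P=[[.42,-.105],[.425,.1],[.627,.303],[.605,-.286]]
import pickle;M=[]
for p in P:
    m={c:near(c,"cassette_1",[*p,.01],14) for c in K};m={c:v for c,v in m.items() if v is not None};M.append(m)
    print(p,"both",fit(m,CAS,[*p,1.57]),*[(c,m[c].sum(),fit({c:m[c]},CAS,[*p,1.57])) for c in m])
ims={c:arm.read_camera(c) for c in K};pickle.dump((ims,M),open("m.pkl","wb"))
o=[]
for p,m in zip(P,M):
  for c in K:
    u=proj(c,[*p,.01])[0].astype(int);s=np.s_[u[1]-25:u[1]+25,u[0]-33:u[0]+33];b=cv2.resize(ims[c][s][...,::-1],None,fx=3,fy=4,interpolation=2)
    if c in m:
        cs,_=cv2.findContours(cv2.resize(m[c][s].astype(np.uint8),None,fx=3,fy=4,interpolation=0),0,1);cv2.drawContours(b,cs,-1,(0,0,255),1)
    o.append(b)
cv2.imwrite("pics/cas.png",np.vstack([np.hstack(o[0::2]),np.hstack(o[1::2])]))
E
```

```text
True
contact t 29.9 p [ 0.3914 -0.326   0.0212] F [-0.5  0.2  4.8] M [-0.01  0.01 -0.01] w 0.0198 g 118.8
rel t 30.3 p [ 0.3908 -0.3253  0.0204] F [-0.2 -1.  -0.5] M [-0.06  0.01  0.02] w 0.0601 g 0.0
 t 32.3 p [ 0.3004 -0.4494  0.3484] F [-0.2 -0.2  0. ] M [ 0.08 -0.02 -0.04] w 0.0605 g 0.0
top mallet [(0.76, [0.44, -0.313, 0.0])]
top mallet_mat [(0.92, [0.44, -0.313, -0.001])]
top mallet_grip [(0.74, [0.376, -0.331, 0.04]), (0.55, [0.624, 0.301, -0.002])]
side mallet [(0.97, [0.439, -0.31, 0.005]), (0.65, [0.424, 0.102, -0.001])]
side mallet_mat [(0.74, [0.442, -0.312, -0.002])]
side mallet_grip [(0.87, [0.382, -0.336, 0.04])]
[0.42, -0.105] both (array([ 0.422 , -0.1062,  1.7813]), np.float64(0.906)) ('top', np.int64(697), (array([ 0.4224, -0.1029,  1.7842]), np.float64(0.918))) ('side', np.int64(469), (array([ 0.4222, -0.1103,  1.7851]), np.float64(0.94)))
[0.425, 0.1] both (array([0.4267, 0.1012, 1.7189]), np.float64(0.923)) ('top', np.int64(698), (array([0.4267, 0.1021, 1.7168]), np.float64(0.938))) ('side', np.int64(639), (array([0.4269, 0.0972, 1.7069]), np.float64(0.932)))
[0.627, 0.303] both (array([0.6287, 0.302 , 1.5978]), np.float64(0.932)) ('top', np.int64(707), (array([0.6279, 0.3037, 1.575 ]), np.float64(0.933))) ('side', np.int64(891), (array([0.6289, 0.3001, 1.6041]), np.float64(0.962)))
[0.605, -0.286] both (array([ 0.6086, -0.2883,  1.5736]), np.float64(0.898)) ('top', np.int64(719), (array([ 0.61  , -0.2835,  1.593 ]), np.float64(0.929))) ('side', np.int64(394), (array([ 0.6069, -0.2932,  1.5695]), np.float64(0.959)))
```

View pics/cas.png

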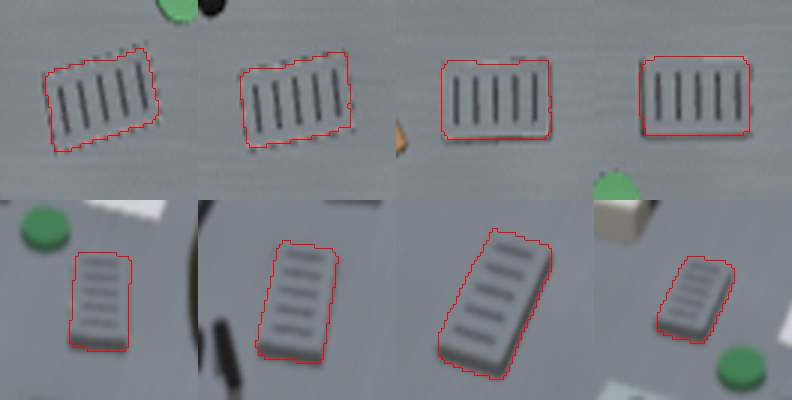

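The mallet stands on its mat. There are four cassettes on the bench, and the masks match the pictures. Stacking now, with a fresh look before each pick.

```bash
cat >> h.py <<'E'
SC=np.array([.598,.0075]);SY=1.513
def look(p):
    for c in K:arm.read_camera(c)
    m={c:near(c,"cassette_1",[*p,.01],14) for c in K};m={c:v for c,v in m.items() if v is not None}
    return fit(m,CAS,[*p,1.57]),list(m)
def pick(x,y,yaw):
    above([x,y,.14],yaw-np.pi/2);arm.move_gripper(.085)
    arm.line_to([x,y,.03],velocity=.2);print("touch",arm.line_to([x,y,.002],velocity=.04,threshold=6));zg=arm.observe()["eef_pos"][2]
    if zg>.006:st("HIGH");raise SystemExit
    arm.move_gripper(0,70);st("grip");arm.line_to([x,y,.2],velocity=.2);st("lift");return zg
def put(n,zg,d=(0,0),dyaw=0):
    x,y=SC+d;above([x,y,.2],SY+dyaw-np.pi/2)
    z=.05+.02*n+zg
    arm.line_to([x,y,z+.008],velocity=.12);print("contact",arm.line_to([x,y,z-.004],velocity=.015,threshold=4));st("place")
    arm.move_gripper(.085);st("rel");arm.line_to([x,y,.22],velocity=.2)
E
python3 - <<'E'
from h import *
p,cs=look([.4267,.101]);print(p,cs)
zg=pick(*p[0]);put(0,zg)
arm.movep([.35,-.25,.3],rv(-np.pi/2));st()
for c in K:arm.read_camera(c)
m={c:near(c,"cassette_1",[*SC,.06],14) for c in K};m={c:v for c,v in m.items() if v is not None}
print("pile",fit(m,CAS+[0,0,.05],[*SC,1.57]),*[(c,fit({c:m[c]},CAS+[0,0,.05],[*SC,1.57])) for c in m])
for q in[[.422,-.106],[.628,.302],[.608,-.288]]:
    try:print(q,look(q))
    except Exception as e:print(q,e)
o=[]
for c in K:
    im=arm.read_camera(c);u=proj(c,[*SC,.05])[0].astype(int);o.append(cv2.resize(im[u[1]-30:u[1]+30,u[0]-40:u[0]+40,::-1],(400,300),interpolation=2))
cv2.imwrite("pics/p1.png",np.hstack(o))
E
```

```text
(array([0.4262, 0.1007, 1.7314]), np.float64(0.929)) ['top', 'side']
touch False
grip t 37.9 p [0.4263 0.1007 0.0027] F [-3.2 -0.9 10.6] M [-0.04  0.62 -0.14] w 0.0643 g 76.7
lift t 39.0 p [0.4257 0.1007 0.199 ] F [ 1.1 -0.3 -2.2] M [ 0.01 -0.02  0.04] w 0.0645 g 77.1
contact True
place t 41.7 p [0.598  0.0075 0.0528] F [-1.2  0.9  4. ] M [0.02 0.07 0.03] w 0.064 g 77.9
rel t 42.0 p [0.5975 0.0076 0.0519] F [-0.8 -0.2  0. ] M [ 0.04 -0.03  0.01] w 0.0848 g 0.0
 t 44.4 p [ 0.3505 -0.2497  0.2997] F [-0.1  0.4 -0.3] M [ 0.01 -0.01  0.04] w 0.0849 g 0.0
pile (array([0.5983, 0.0072, 1.5048]), np.float64(0.898)) ('top', (array([0.5983, 0.0092, 1.5112]), np.float64(0.923))) ('side', (array([ 5.9810e-01, -2.0000e-04,  1.5043e+00]), np.float64(0.928)))
[0.422, -0.106] ((array([ 0.422 , -0.1055,  1.7793]), np.float64(0.911)), ['top', 'side'])
[0.628, 0.302] ((array([0.6287, 0.3029, 1.598 ]), np.float64(0.931)), ['top', 'side'])
[0.608, -0.288] ((array([ 0.6089, -0.2886,  1.5866]), np.float64(0.899)), ['top', 'side'])
```

View pics/p1.png

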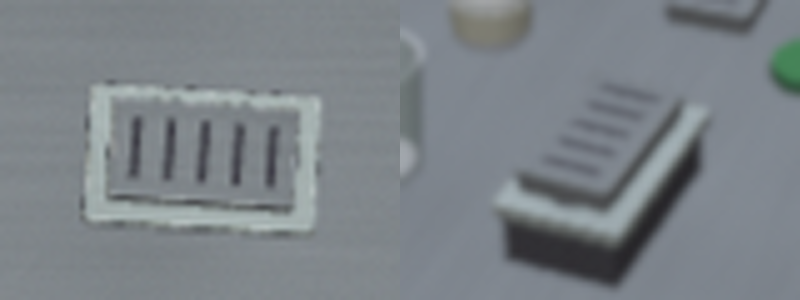

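The first cassette lies flat and square in the middle of the stand. Next two.

```bash
cat >> h.py <<'E'
def pile(n):
    for c in K:arm.read_camera(c)
    z=.05+.02*(n-1)
    m={c:near(c,"cassette_1",[*SC,z+.01],16) for c in K};m={c:v for c,v in m.items() if v is not None}
    for c in m:print("pile",n,c,m[c].sum(),fit({c:m[c]},(CAS if c=="top" else box(.12,.066,.02-.02*n,.02))+[0,0,z],[*SC,1.57]))
E
python3 - <<'E'
from h import *
n=1
for q in([.422,-.106],[.628,.302]):
    p,cs=look(q);print(p,cs)
    if abs(p[0][0]-q[0])+abs(p[0][1]-q[1])>.01:print("moved?");break
    zg=pick(*p[0]);put(n,zg);n+=1
    arm.movep([.35,-.25,.3],rv(-np.pi/2));pile(n)
print(look([.608,-.288]));st()
o=[]
for c in K:
    im=arm.read_camera(c);u=proj(c,[*SC,.07])[0].astype(int);o.append(cv2.resize(im[u[1]-30:u[1]+30,u[0]-40:u[0]+40,::-1],(400,300),interpolation=2))
cv2.imwrite("pics/p3.png",np.hstack(o))
E
```

```text
(array([ 0.4229, -0.1052,  1.7937]), np.float64(0.924)) ['top', 'side']
touch False
grip t 48.9 p [ 0.4231 -0.1053  0.0028] F [-2.5  0.6 10.8] M [0.2  0.52 0.02] w 0.064 g 76.3
lift t 50.0 p [ 0.4224 -0.1049  0.199 ] F [ 0.   0.3 -1.8] M [-0.   -0.02  0.  ] w 0.064 g 77.1
contact True
place t 52.5 p [0.598  0.0075 0.0728] F [-1.2  0.2  4.9] M [0.   0.06 0.02] w 0.0644 g 77.9
rel t 52.9 p [0.5974 0.0076 0.0719] F [ 1.1 -0.6 -0. ] M [-0.02  0.03 -0.01] w 0.0847 g 0.0
pile 2 top 769 (array([0.5981, 0.0085, 1.5311]), np.float64(0.93))
pile 2 side 575 (array([ 0.6068, -0.0189,  1.5467]), np.float64(0.767))
(array([0.6288, 0.303 , 1.5898]), np.float64(0.883)) ['top', 'side']
touch False
grip t 59.9 p [0.6293 0.3032 0.003 ] F [-0.3 -0.8  5.6] M [-0.01  0.21 -0.02] w 0.0639 g 79.0
lift t 61.1 p [0.6283 0.3028 0.1984] F [-0.8  0.8 -1.7] M [ 0.03  0.02 -0.07] w 0.0638 g 78.3
contact True
place t 63.7 p [0.598  0.0075 0.0929] F [-1.2  0.6  4.7] M [0.02 0.16 0.02] w 0.0638 g 79.1
rel t 64.1 p [0.5975 0.0076 0.092 ] F [ 0.9 -0.5 -0.3] M [ 0.02 -0.03  0.  ] w 0.0844 g 0.0
pile 3 top 826 (array([0.5982, 0.0085, 1.5067]), np.float64(0.949))
pile 3 side 606 (array([ 0.6161, -0.0463,  1.5585]), np.float64(0.671))
((array([ 0.6086, -0.2874,  1.574 ]), np.float64(0.901)), ['top', 'side'])
 t 66.7 p [ 0.3502 -0.2499  0.2999] F [ 0.2 -0.   0.1] M [ 0.   -0.03  0.06] w 0.0851 g 0.0
```

View pics/p3.png

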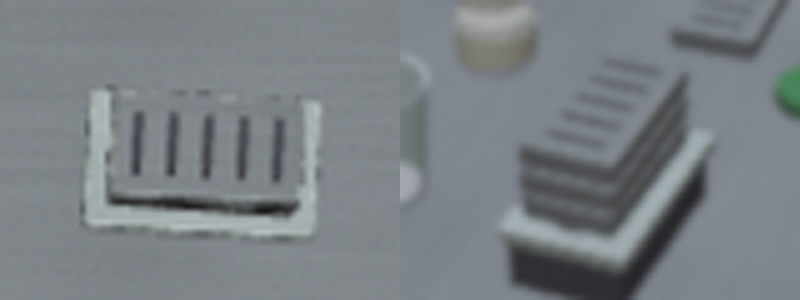

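Three cassettes are stacked square. Now the fourth, then a full check.

```bash
python3 - <<'E'
from h import *
p,cs=look([.608,-.288]);print(p)
zg=pick(*p[0]);put(3,zg)
arm.movep([.3,-.45,.35],rv(-np.pi/2));pile(4);st()
t=arm.read_camera("top");s=arm.read_camera("side")
for c in K:
  for q in("canister","mallet","cassette_1"):print(c,q,[(round(d["p"],2),np.round(d["point"],3).tolist()) for d in arm.mark_of(c,q)][:3])
o=[]
for c,im in(("top",t),("side",s)):
    u=proj(c,[*SC,.09])[0].astype(int);o.append(cv2.resize(im[u[1]-30:u[1]+30,u[0]-40:u[0]+40,::-1],(400,300),interpolation=2))
cv2.imwrite("pics/p4.png",np.vstack([np.hstack(o),np.hstack([cv2.resize(t[:,:,::-1],(400,300)),cv2.resize(s[:,:,::-1],(400,300))])]))
E
```

```text
(array([ 0.6087, -0.2862,  1.5764]), np.float64(0.882))
touch False
grip t 70.2 p [ 0.6092 -0.2865  0.003 ] F [-0.7  0.5  5.5] M [0.12 0.24 0.01] w 0.0639 g 78.7
lift t 71.4 p [ 0.6082 -0.2859  0.1985] F [ 1.3 -0.2 -1.6] M [ 0.03  0.01 -0.03] w 0.0637 g 77.9
contact True
place t 73.9 p [0.598  0.0075 0.113 ] F [-1.3  0.5  4.9] M [-0.02  0.09 -0.03] w 0.0641 g 78.7
rel t 74.2 p [0.5975 0.0076 0.112 ] F [ 0.1 -0.3  0.2] M [-0.    0.03  0.02] w 0.085 g 0.0
pile 4 top 764 (array([0.5997, 0.009 , 1.5724]), np.float64(0.873))
pile 4 side 189 (array([0.5805, 0.0431, 1.5877]), np.float64(0.197))
 t 77.1 p [ 0.3004 -0.4497  0.3499] F [-0.5 -0.  -0.4] M [-0.01  0.02  0.  ] w 0.0847 g 0.0
top canister [(0.72, [0.423, 0.316, 0.005]), (0.25, [0.438, -0.317, 0.003])]
top mallet [(0.95, [0.44, -0.312, 0.001]), (0.3, [0.377, -0.334, 0.037])]
top cassette_1 [(0.7, [0.589, 0.006, 0.111]), (0.55, [0.598, 0.005, 0.088]), (0.44, [0.596, 0.002, 0.046])]
side canister [(0.82, [0.43, 0.317, 0.001]), (0.57, [0.596, 0.008, 0.073])]
side mallet [(0.95, [0.437, -0.312, 0.002]), (0.31, [0.66, 0.461, -0.001])]
side cassette_1 [(0.87, [0.596, 0.009, 0.11]), (0.74, [0.594, 0.007, 0.051]), (0.72, [0.598, 0.006, 0.071])]
```

View pics/p4.png

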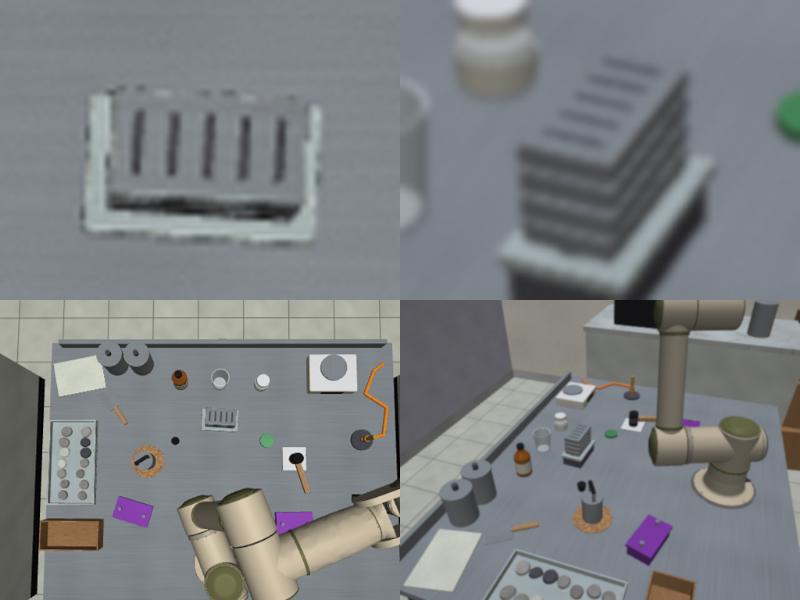

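The four-cassette pile is square and centred on the stand: top crop (208,150), side crop (600,150). The mallet is on its mat, the canister is on the cork, and the other things have not moved.

```bash
python3 -c "
from station import arm
print(arm.hand_in())"
```

```text
the job is handed in; nothing more can be done
None
```

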